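# Fetch the wide masking tape from the peg rack

## Task

I am about to mask the next part of the square sign panel: lift the wide roll of masking tape (the widest of the three) up and off its peg on the slanted rack, and lay it down flat on the panel, all of it within the panel's edges. Put it down gently rather than dropping it, and leave the two narrow rolls hanging and the jar and brush where they are.

Things in the scene. Friction and masses are not known exactly. Their poses are not given: they have to be found in the camera images.
- wide_roll: The roll to fetch: rigid roll of yellowish masking tape on a brown card core, 48 mm wide, outside diameter 100 mm, bore 76 mm (wall 12 mm), 0.17 to 0.31 kg. It hangs on one of the rack's three pegs, an end face flat on the sloping board. Origin: centre of that end face, on the roll's axis; z runs along the axis, away from the board, at the start 45 degrees from vertical.
- wide_roll_mid (a point): The middle of the wide roll: on its axis, halfway through its width (24 mm from either end face).
- narrow_roll_a: Bystander: a roll like the wide one, of the same tape, diameter and bore but only 24 mm wide, hanging on another peg in the same way. Origin: centre of the end face on the board; z along the axis, away from the board.
- narrow_roll_b: Bystander: a second roll just like narrow_roll_a, on the remaining peg.
- rack: Heavy white wooden tape rack, does not move: a wedge 380 mm wide, 190 mm deep, 165 mm high, whose front board slopes at 45 degrees and carries three wooden pegs in a row. Origin: on the table under the middle of the rack; y along the row, z up, x horizontal to the rack's back (the board rises to +x). The sloping face begins at x -85, z 15 mm and is 215 mm long up the slope.
- middle_peg (a point): Foot of the middle peg, on its axis, in the board's face, 140 mm up the slope; the others stand 120 mm to either side along the rack's y. Pegs are square to the board, 66 mm long: shaft 18 mm thick, head 26 mm over the last 12 mm.
- middle_hang (a point): Where the axis of a roll hanging on the middle peg meets the board: 29 mm down the slope from the peg. The bore's upper side rests on the shaft, so a roll must be lifted 5 mm or more up the slope (room for 50 mm) to clear the peg's head. Below each roll 60 mm of board is bare; the rolls are 20 mm apart.
- panel: The sign panel: a flat painted board 305 x 305 mm, 18 mm thick, lying on the table and not moving, with a half-painted star and some tape strips on its smooth top. Origin: centre of its underside, on the table; x and y along its edges, z up (top at z 18 mm).
- jar: Bystander: a white screw-top paint jar, 68 mm diameter, 95 mm high, upright on the table. Origin: centre of its underside.
- brush: Bystander: a flat paint brush, 48 mm wide and about 190 mm long, lying on the table. Origin: on its underside near its middle; x along it, to the bristles.
There are look-alikes about, which are no part of the job. What is shaped like the wide_roll but green is not meant.

How it is judged:
By the outcome, as a careful person would: the job done as asked, in the order asked, and still so for the second after the job is handed in, with the robot touching nothing.
It also fails if it takes over 42 s, if anything falls off the work surface, if the arm or the gripper's body presses on something with over 40 N, if the wrist force passes 120 N, or if a joint passes its speed limit or range.

## Robot

A 7-joint arm with a two-finger parallel gripper is mounted at the origin on the work surface. World frame = base frame: x ahead of the robot, y to its left, z up, the work surface at z = 0. Lengths are in m, angles in rad, forces in N, time in s.
With the tool pointing down it reaches from about 0.35 to 0.9 m from the base axis. Payload 8.1 kg.
Tool frame: the origin (TCP) lies between the finger pads; the fingertips stand ahead of it and the grasp point (between the pads) is the TCP (arm.nose_length is the z of the fingertips in the tool frame, in m); z points along the fingers, y is the line along which they close (so a half turn about z gives the same grasp; the last joint's range is limited). The gripper opens to 92 mm and grips with 3 to 60 N. Pads are 19 mm wide; open, the fingers measure 130 mm over their backs; the gripper's body (75 mm by 190 mm) begins 47 mm behind the grasp point.
Start: joints at [1.149, 0.434, 0.025, 1.573, -0.012, 1.134, -0.075], TCP at [0.196, -0.594, 0.246] pointing down, gripper open.
Joint ranges: [-2.62, 2.62], [-0.44, 2.09], [-1.27, 1.32], [0.08, 2.57], [-1.32, 4.46], [0.12, 2], [-2.74, 2.74]. Speed limits (rad/s): [2.22, 2.22, 3.01, 3.01, 3.14, 3.14, 3.14].

## Interface

Orientations are given as a rotation vector (axis times angle).
In Python, from cell import sensors, optics, arm gives the robot as it stands.
- The arm moves only by the tool arm_command, never from a script. Its argument "deltas" is one flat list of numbers, 7 for each row, row after row: the turn, a rotation vector about the world's x, y, z as a fraction of full scale, then the shift along the world's x, y, z as a fraction of full scale, then the finger opening in mm, from 0 to 91.8. In form: [wx, wy, wz, dx, dy, dz, fingers, wx, wy, wz, dx, dy, dz, fingers, ...]. A call has 1 to 20 rows; each row is the pose to reach, as a shift and turn from the pose commanded when the call began; what a row does not reach only later rows make up. Full scale, the value 1, is 1 m for a shift and 90 degrees for a turn. A row lasts 1/10 s, in which the tool goes at most 50 mm and 8.59 degrees, less where a joint would pass 70% of its speed; a pose out of reach is approached as far as the arm can. A call with a number of a shift or a turn outside -1 to 1 is refused whole. A call with a gripper value outside its range is refused whole. The fingers move at their own pace and stop on an object; "force" is the grip in N (left out, the last holds). Time passes only in rows, so rows that repeat a pose let the fingers close. It gives the time, the measured TCP pose, the force, the opening and the grip force at its end, in the units of the state.
- sensors.observe(): the state, without advancing time (a new reading comes with each control period).
- optics.get_image(name): name is "scene" or "top"; returns the picture (384x512x3 uint8, blue, green, red); there is no depth.
- optics.calibration(name): a dict with "camera_matrix" (3x3 intrinsics, pixels), "rvec" (rotation vector, rad) and "tvec" (3), from world to camera coordinates, as OpenCV has them. Camera axes: x right, y down, z forward; pixel columns grow to the right and rows downward; lengths in m; the calibration is good to about 2 mm. A picture is of the moment at which its call begins. calibration takes no time and is no camera call.
- arm.sign_off(): hands the job in; it is judged then, once.
The state is a dict: "clock": time; "joints": joint angles; "dq": joint speeds; "joint_efforts": joint torques, N m; "position": TCP position; "ee_rot": TCP orientation; "force": force on the tool from outside, world axes, zero at the start; "ft_torque": the same for the moment, N m; "width": opening from 0.0 (shut) to 1.0 (fully open); "gripper_force": force on a finger pad.
Only numpy, scipy, OpenCV 4.12 (cv2) and the standard library are available. Lean on these libraries where they do the work, as an engineer would, in place of code of your own. Each camera call takes 0.05 s, during which the arm holds its last target. There are 200 camera calls.

## Working session

There is one attempt and no reset: what is moved stays moved. The work goes in short steps, Python scripts to look and compute and a tool call to move; the robot and the scene stay as the last step left them, time stands still between calls to the robot, and variables do not carry over. Pictures are saved under pics/ and viewed, at most 10 in all, crops included, and the job is handed in when it is done.

Besides the shell and the picture viewer there is one more tool, called after "Call:" by a JSON object that holds its "fn" and its "kwargs", one argument or row to a line. arm_command: Moves the arm, as the interface text tells. Its arguments: {"type":"object","properties":{"deltas":{"type":"array","items":{"type":"number"}},"force":{"type":"number"}},"required":["deltas"]}

```bash
mkdir -p pics; python3 - <<'E'
from cell import sensors, optics, arm
import cv2
for n in("scene","top"):
    cv2.imwrite(f"pics/{n}0.png",optics.get_image(n)); c=optics.calibration(n); print(n,c)
print(sensors.observe(),arm.nose_length)
E
```

```text
scene {'camera_matrix': array([[434.12259387,   0.        , 256.82106501],
       [  0.        , 434.12259387, 190.47264913],
       [  0.        ,   0.        ,   1.        ]]), 'rvec': array([ 0.7352986 ,  2.63569535, -1.09947968]), 'tvec': array([ 0.56364636, -0.12858895,  1.48241319])}
top {'camera_matrix': array([[370.62399615,   0.        , 258.08841894],
       [  0.        , 370.62399615, 185.39534283],
       [  0.        ,   0.        ,   1.        ]]), 'rvec': array([ 2.16550828, -2.22037634,  0.07789543]), 'tvec': array([-0.05184363,  0.60693615,  1.05671743])}
{'clock': 0.1, 'joints': array([ 1.1493655 ,  0.43517507,  0.0249925 ,  1.57402408, -0.01157342,
        1.13398925, -0.0750603 ]), 'dq': array([ 1.50475173e-03, -1.77629931e-03, -5.88880865e-07,  4.24292269e-06,
        2.08410129e-03, -2.14812534e-04, -3.09864189e-05]), 'joint_efforts': array([ 4.46139195e-03, -6.69129896e+01,  9.88751985e-01, -3.15145755e+01,
       -6.05365983e-02,  3.74718010e-02,  2.77576724e-06]), 'position': array([ 0.19570575, -0.59310733,  0.24500318]), 'ee_rot': array([-3.10038687e+00, -4.98422366e-01,  6.13880179e-04]), 'force': array([0.31896616, 0.60316682, 0.3417932 ]), 'ft_torque': array([-0.03812769,  0.04333698,  0.00437827]), 'gripper_force': 0.0, 'width': 1.0027693795286228} 0.019
```

View pics/scene0.png

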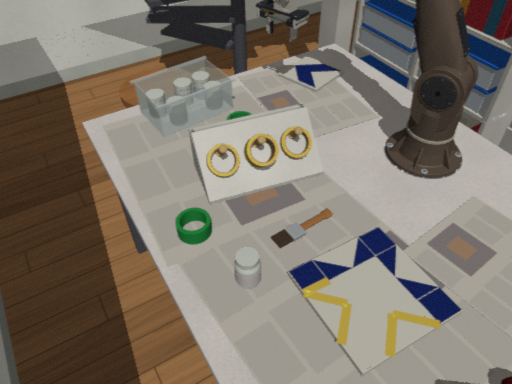

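View pics/top0.png

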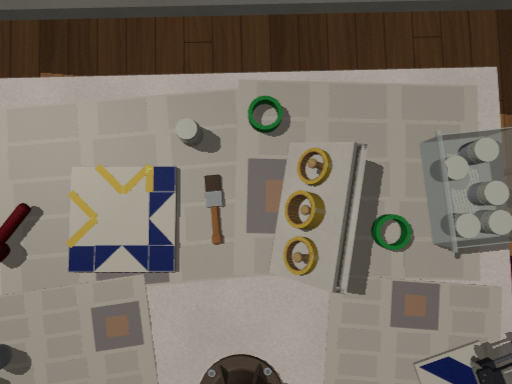

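Three yellow rolls hang on the rack (top view about (314,166), (303,210), (300,256)). The middle one looks widest. The green rolls at (265,114) and (392,232) are not meant. I'll confirm in one enlarged crop.

```bash
python3 - <<'E'
import cv2,numpy as np
a=cv2.imread("pics/top0.png")[130:300,255:375]; b=cv2.imread("pics/scene0.png")[105:205,185:330]
a=cv2.resize(a,None,fx=3.5,fy=3.5,interpolation=2); b=cv2.resize(b,None,fx=2.6,fy=2.6,interpolation=2)
m=np.zeros((600,800,3),np.uint8); m[:a.shape[0],:a.shape[1]]=a; m[:b.shape[0],421:421+b.shape[1]]=b
cv2.imwrite("pics/crop1.png",m)
E
cat > h.py <<'E'
import numpy as np,cv2
from cell import optics
def cam(n):
    c=optics.calibration(n); return c["camera_matrix"],np.array(c["rvec"]),np.array(c["tvec"])
def ray(n,uv):
    K,r,t=cam(n); R=cv2.Rodrigues(r)[0]; d=R.T@np.linalg.inv(K)@np.array([*uv,1.]); return -R.T@t,d
def onz(n,uv,z):
    o,d=ray(n,uv); return o+d*(z-o[2])/d[2]
def proj(n,P):
    K,r,t=cam(n); return cv2.projectPoints(np.array(P,float).reshape(-1,1,3),r,t,K,None)[0][:,0]
E
```

```text
(no output)
```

View pics/crop1.png

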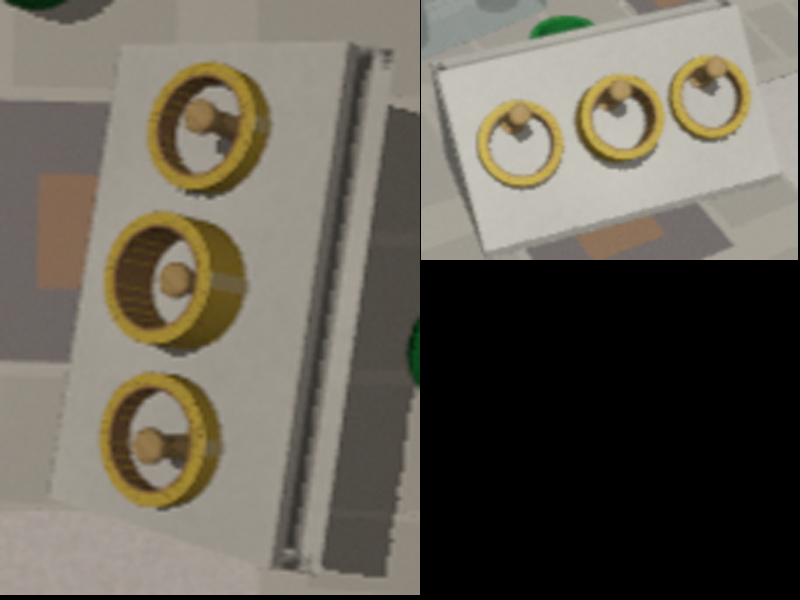

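The crop confirms it: the middle roll is clearly about twice as deep as its neighbours. It sits at top (303,210), scene (262,151). Next I fit the rack and panel poses.

```bash
cat > fit.py <<'E'
from h import *
from scipy.optimize import least_squares
s=np.sqrt(.5)
def sl(u,y,n=0): return [-.085+u*s-n*s, y, .015+u*s+n*s]   # rack frame
M=[sl(0,.19),sl(.215,.19),sl(.215,-.19),sl(0,-.19)]+[sl(.14,y,.066) for y in(.12,0,-.12)]
M=np.array(M)
T=np.array([[122,45],[350,43],[275,567],[52,497],[200,116],[176,279],[150,446]])/3.5+[255,130]
S=np.array([[65,250],[17,68],[310,5],[358,175],[98,113],[199,91],[294,67]])/2.6+[185,105]
def W(p,M): c,q=np.cos(p[2]),np.sin(p[2]); return np.asarray(M)@np.array([[c,-q,0],[q,c,0],[0,0,1]]).T+[p[0],p[1],0]
f=lambda p: np.r_[(proj("top",W(p,M))-T).ravel(),(proj("scene",W(p,M))-S).ravel()]
r=least_squares(f,[.5,-.2,-1.57],loss="soft_l1"); p=r.x
if __name__=="__main__":
    print("rack",p,"res",np.round(f(p).reshape(-1,2),1).tolist())
    c=np.array([onz("top",q,.018) for q in[(69,167),(176,167),(176,272),(68,272)]]); print("panel",c.round(3).tolist(),c.mean(0))
    for n,q in(("jar",(188,132)),("brush",(214,210))): print(n,onz("top",q,0.))
    hang=W(p,[sl(.111,0)])[0]; nrm=W([0,0,p[2]],[[-s,0,s]])[0]
    print("hang",hang,"n",nrm,"mid",hang+.024*nrm)
    print("predicted outer face centre top",proj("top",hang+.048*nrm),"scene",proj("scene",hang+.048*nrm))
E
python3 fit.py
```

```text
rack [ 0.52583498 -0.21266291 -1.75508301] res [[0.1, 0.1], [-0.0, -0.4], [-0.5, 0.7], [-0.1, 0.4], [-0.6, -0.1], [-0.9, 0.2], [-0.7, 0.2], [-1.3, -0.2], [-1.2, 0.9], [1.0, -1.1], [-0.7, -1.8], [-0.3, -0.5], [-0.5, -1.3], [-0.1, -1.0]]
panel [[0.673, 0.481, 0.018], [0.665, 0.171, 0.018], [0.363, 0.174, 0.018], [0.371, 0.482, 0.018]] [0.51809716 0.32679841 0.018     ]
jar [0.77118527 0.13753711 0.        ]
brush [0.53740256 0.06428024 0.        ]
hang [ 0.52702812 -0.20626202  0.09348885] n [0.12957403 0.69513349 0.70710678] mid [ 0.53013789 -0.18957881  0.11045942]
predicted outer face centre top [[299.75037196 209.44198374]] scene [[261.99329452 148.8898272 ]]
```

```bash
cat > go.py <<'E'
from fit import *
from scipy.spatial.transform import Rotation as Ro
from cell import sensors
e=W([0,0,p[2]],[[s,0,s]])[0]; n=W([0,0,p[2]],[[-s,0,s]])[0]; hang=W(p,[sl(.111,0)])[0]
Rg=Ro.from_matrix(np.c_[np.cross(e,-n),e,-n])
yh=np.array([e[0],e[1],0])/s; Rd=Ro.from_matrix(np.c_[np.cross(yh,[0,0,-1]),yh,[0,0,-1]])
G=hang-.0425*e+.030*n
def d(P,R):
    o=sensors.observe(); w=(R*Ro.from_rotvec(o["ee_rot"]).inv()).as_rotvec()/(np.pi/2)
    return np.r_[w,np.array(P)-o["position"]].round(4).tolist()
E
python3 -c "
from go import *
print(G,G+.1*n,e); print(d(G+.1*n,Rg)); print(d(G,Rg))"
```

```text
[ 0.53642223 -0.15586484  0.08465002] [ 0.54937963 -0.08635149  0.1553607 ] [-0.12957403 -0.69513349  0.70710678]
[-0.5049, -0.0341, -0.3034, 0.3537, 0.5068, -0.0896]
[-0.5049, -0.0341, -0.3034, 0.3407, 0.4372, -0.1604]
```

Call:
{"fn": "arm_command", "kwargs": {
  "deltas": [0,0,0,0.05,0.05,0.15,44,0,0,0,0.05,0.05,0.15,44,0,0,0,0.05,0.05,0.15,44,0,0,0,0.05,0.05,0.15,44,-0.505,-0.034,-0.303,0.355,0.52,0.15,44,-0.505,-0.034,-0.303,0.355,0.52,0.15,44,-0.505,-0.034,-0.303,0.355,0.52,0.15,44,-0.505,-0.034,-0.303,0.355,0.52,0.15,44,-0.505,-0.034,-0.303,0.355,0.52,0.15,44,-0.505,-0.034,-0.303,0.355,0.52,0.15,44,-0.505,-0.034,-0.303,0.355,0.52,0.15,44,-0.505,-0.034,-0.303,0.355,0.52,0.15,44,-0.505,-0.034,-0.303,0.355,0.52,0.15,44,-0.505,-0.034,-0.303,0.355,0.52,0.15,44,-0.505,-0.034,-0.303,0.355,0.52,0.15,44,-0.505,-0.034,-0.303,0.355,0.52,0.15,44,-0.505,-0.034,-0.303,0.355,0.52,0.15,44,-0.505,-0.034,-0.303,0.355,0.52,0.15,44,-0.505,-0.034,-0.303,0.355,0.52,0.15,44,-0.505,-0.034,-0.303,0.355,0.52,0.15,44]
}}

```text
clock: 2.1
position: [0.5508, -0.0736, 0.3952]
ee_rot: [2.346, -0.215, -0.091]
force: [0.2, -0.4, 1.0]
width: 0.479
gripper_force: 0.0
```

```bash
python3 -c "
from go import *
print(d(G+.1*n,Rg)); o=sensors.observe();print(o['clock'],o['joints'],o['position'],o['width'])"
```

```text
[0.0013, -0.0011, -0.0005, -0.0014, -0.0127, -0.2398]
2.1 [-0.05741683  0.43980829 -0.45724745  1.48741876  0.77681504  1.8037393
 -2.31524449] [ 0.55080367 -0.07364638  0.39518617] 0.4790702292082263
```

Call:
{"fn": "arm_command", "kwargs": {
  "deltas": [0,0,0,-0.001,-0.013,-0.05,44,0,0,0,-0.001,-0.013,-0.1,44,0,0,0,-0.001,-0.013,-0.15,44,0,0,0,-0.001,-0.013,-0.2,44,0,0,0,-0.001,-0.013,-0.24,44,0,0,0,-0.001,-0.013,-0.24,44,0,0,0,-0.001,-0.013,-0.24,44]
}}

```text
clock: 2.8
position: [0.5496, -0.0878, 0.1569]
ee_rot: [2.345, -0.217, -0.091]
force: [-0.6, -0.1, 0.1]
width: 0.479
gripper_force: 0.0
```

```bash
python3 - <<'E'
from go import *
print(d(G+.1*n,Rg),d(G+.02*n,Rg),d(G,Rg)); o=sensors.observe();print(o['clock'],o['joints'],o['position'],o['width'])
a=optics.get_image("top")[130:300,225:375]; b=optics.get_image("scene")[105:235,185:345]
a=cv2.resize(a,None,fx=2.66,fy=2.66,interpolation=2); b=cv2.resize(b,None,fx=2.5,fy=2.5,interpolation=2)
m=np.zeros((460,800,3),np.uint8); m[:a.shape[0],:a.shape[1]]=a; m[:b.shape[0],400:400+b.shape[1]]=b
cv2.imwrite("pics/crop2.png",m)
E
```

```text
[0.0018, -0.0008, 0.0005, -0.0002, 0.0014, -0.0016] [0.0018, -0.0008, 0.0005, -0.0105, -0.0542, -0.0582] [0.0018, -0.0008, 0.0005, -0.0131, -0.0681, -0.0723]
2.8 [-0.05646677  0.67273274 -0.42915035  1.75445073  0.860752    1.45841989
 -2.64764705] [ 0.54955075 -0.08778321  0.15694775] 0.4789112585413709
```

View pics/crop2.png

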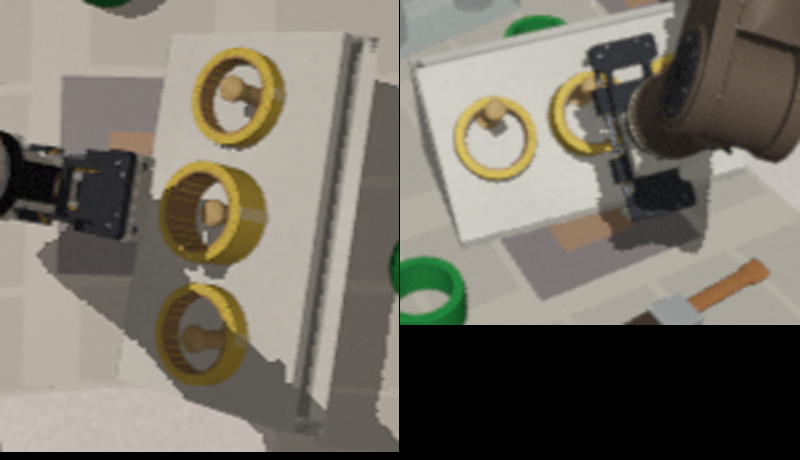

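The gripper is lined up with the lower wall of the middle roll: tips at top crop (140,190), roll at (210,210). Joint 7 is near its limit, so I turn the tool half a turn, which gives the same grasp.

Call:
{"fn": "arm_command", "kwargs": {
  "deltas": [-0.011,-0.06,-0.061,0,0,0,44,-0.011,-0.06,-0.061,0,0,0,44]
}}

```text
clock: 3.1
position: [0.551, -0.0865, 0.1585]
ee_rot: [2.325, -0.376, -0.019]
force: [0.6, -0.1, 0.4]
width: 0.479
gripper_force: 0.0
```

```bash
python3 -c "
from go import *
print(sensors.observe()['joints'])"
```

```text
[-0.14488261  0.64834083 -0.29719628  1.76096589  0.80967685  1.39893311
 -2.73920486]
```

Call:
{"fn": "arm_command", "kwargs": {
  "deltas": [0.13,0.695,0.7,0,0,0,44,0.13,0.695,0.7,0,0,0,44,0.13,0.695,0.7,0,0,0,44,0.13,0.695,0.7,0,0,0,44,0.13,0.695,0.7,0,0,0,44,0.13,0.695,0.7,0,0,0,44,0.13,0.695,0.7,0,0,0,44,0.13,0.695,0.7,0,0,0,44,0.13,0.695,0.7,0,0,0,44,0.13,0.695,0.7,0,0,0,44,0.13,0.695,0.7,0,0,0,44]
}}

```text
clock: 4.2
position: [0.5506, -0.0866, 0.1577]
ee_rot: [2.025, 1.456, -0.753]
force: [-0.5, -0.2, 0.6]
width: 0.478
gripper_force: 0.0
```

```bash
sed -i 's/^Rg=.*/Rg=Ro.from_matrix(np.c_[np.cross(-e,-n),-e,-n])/; s/^yh=np.array(\(.*\))\/s; /yh=-np.array(\1)\/s; /' go.py; python3 -c "
from go import *
print(sensors.observe()['joints'],d(G+.1*n,Rg))"
```

```text
[ 0.03240363  0.70679131 -0.57238452  1.74120398  0.91547776  1.53246278
 -1.26118283] [0.1442, 0.7568, 0.7687, -0.0012, 0.0002, -0.0023]
```

Call:
{"fn": "arm_command", "kwargs": {
  "deltas": [0.144,0.757,0.769,-0.001,0,-0.002,44,0.144,0.757,0.769,-0.001,0,-0.002,44,0.144,0.757,0.769,-0.001,0,-0.002,44,0.144,0.757,0.769,-0.001,0,-0.002,44,0.144,0.757,0.769,-0.001,0,-0.002,44,0.144,0.757,0.769,-0.001,0,-0.002,44,0.144,0.757,0.769,-0.001,0,-0.002,44,0.144,0.757,0.769,-0.001,0,-0.002,44,0.144,0.757,0.769,-0.001,0,-0.002,44,0.144,0.757,0.769,-0.001,0,-0.002,44,0.144,0.757,0.769,-0.001,0,-0.002,44,0.144,0.757,0.769,-0.001,0,-0.002,44,0.144,0.757,0.769,-0.001,0,-0.002,44,0.144,0.757,0.769,-0.001,0,-0.002,44]
}}

```text
clock: 5.6
position: [0.5493, -0.0866, 0.155]
ee_rot: [-0.271, -2.829, 1.176]
force: [0.2, -0.3, -0.4]
width: 0.478
gripper_force: 0.0
```

```bash
python3 -c "
from go import *
print(sensors.observe()['joints'],d(G+.02*n,Rg),d(G,Rg))"
```

```text
[ 0.18914417  0.79647154 -0.8414952   1.7360997   1.02742782  1.67692402
  0.34782163] [0.0017, 0.004, 0.0023, -0.0103, -0.0553, -0.0562] [0.0017, 0.004, 0.0023, -0.0129, -0.0692, -0.0703]
```

Call:
{"fn": "arm_command", "kwargs": {
  "deltas": [0.002,0.004,0.002,-0.003,-0.014,-0.014,44,0.002,0.004,0.002,-0.005,-0.028,-0.028,44,0.002,0.004,0.002,-0.007,-0.036,-0.037,44,0.002,0.004,0.002,-0.009,-0.046,-0.047,44,0.002,0.004,0.002,-0.01,-0.055,-0.056,44,0.002,0.004,0.002,-0.01,-0.055,-0.056,44]
}}

```text
clock: 6.2
position: [0.5378, -0.1435, 0.0964]
ee_rot: [-0.258, -2.822, 1.171]
force: [-0.3, -1.0, 0.5]
width: 0.481
gripper_force: 0.0
```

```bash
python3 - <<'E'
from go import *
print(d(G,Rg)); o=sensors.observe();print(o['joints'])
a=optics.get_image("top")[130:300,225:375]; b=optics.get_image("scene")[105:235,185:345]
a=cv2.resize(a,None,fx=2.66,fy=2.66,interpolation=2); b=cv2.resize(b,None,fx=2.5,fy=2.5,interpolation=2)
m=np.zeros((460,800,3),np.uint8); m[:a.shape[0],:a.shape[1]]=a; m[:b.shape[0],400:400+b.shape[1]]=b
cv2.imwrite("pics/crop3.png",m)
E
```

```text
[0.0004, -0.0036, 0.0004, -0.0014, -0.0123, -0.0117]
[ 0.26351022  0.85108423 -0.80119342  1.81946742  1.11370196  1.57651149
  0.32258355]
```

View pics/crop3.png

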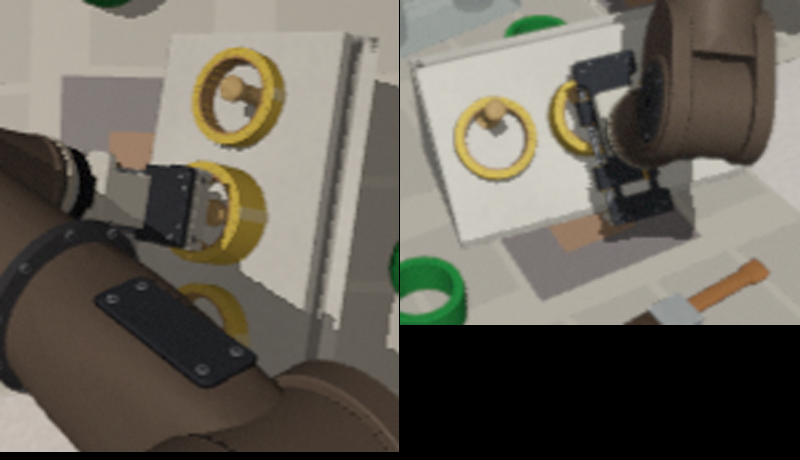

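A finger is in the bore, with the upper fingertip at top crop (210,200), and there is no contact force. I go the rest of the way in and close.

Call:
{"fn": "arm_command", "kwargs": {
  "deltas": [0,-0.003,0,-0.001,-0.006,-0.006,44,0,-0.003,0,-0.001,-0.012,-0.012,44,0,-0.003,0,-0.001,-0.012,-0.012,44,0,-0.003,0,-0.001,-0.012,-0.012,10,0,-0.003,0,-0.001,-0.012,-0.012,5,0,-0.003,0,-0.001,-0.012,-0.012,5,0,-0.003,0,-0.001,-0.012,-0.012,5,0,-0.003,0,-0.001,-0.012,-0.012,5,0,-0.003,0,-0.001,-0.012,-0.012,5,0,-0.003,0,-0.001,-0.012,-0.012,5],
  "force": 35
}}

```text
clock: 7.3
position: [0.538, -0.153, 0.0856]
ee_rot: [-0.26, -2.83, 1.169]
force: [0.8, 3.4, -1.6]
width: 0.121
gripper_force: 35.0
```

```bash
python3 -c "
from go import *
o=sensors.observe();print(o['joints'],o['force'],o['ft_torque'],o['width']*.0918,d(G,Rg),d(G+.016*e,Rg)[3:],d(G+.016*e+.09*n,Rg)[3:])"
```

```text
[ 0.27622583  0.86136441 -0.7936948   1.83253853  1.13638405  1.55484236
  0.31257934] [ 0.81287826  3.36385789 -1.63174943] [ 1.42115214 -0.39349155 -0.04061044] 0.011082848844001963 [-0.001, 0.001, -0.0012, -0.0016, -0.0029, -0.001] [-0.0037, -0.014, 0.0104] [0.008, 0.0486, 0.074]
```

Call:
{"fn": "arm_command", "kwargs": {
  "deltas": [0,0,0,-0.001,-0.003,0.003,5,0,0,0,-0.001,-0.006,0.006,5,0,0,0,-0.002,-0.009,0.009,5,0,0,0,-0.002,-0.011,0.011,5,0,0,0,-0.002,-0.011,0.011,5]
}}

```text
clock: 7.8
position: [0.5361, -0.1647, 0.0975]
ee_rot: [-0.261, -2.83, 1.171]
force: [0.4, 5.1, 1.2]
width: 0.118
gripper_force: 35.0
```

```bash
python3 - <<'E'
from go import *
o=sensors.observe();print(o['force'],o['ft_torque'],d(G+.016*e,Rg),d(G+.016*e+.09*n,Rg)[3:])
b=optics.get_image("scene")[95:225,185:345]; a=optics.get_image("top")[130:300,225:375]
a=cv2.resize(a,None,fx=2.66,fy=2.66,interpolation=2); b=cv2.resize(b,None,fx=2.5,fy=2.5,interpolation=2)
m=np.zeros((460,800,3),np.uint8); m[:a.shape[0],:a.shape[1]]=a; m[:b.shape[0],400:400+b.shape[1]]=b
cv2.imwrite("pics/crop4.png",m)
E
```

```text
[0.43011257 5.07644445 1.20844726] [ 1.24564064 -0.31816135 -0.06944331] [-0.0004, 0.0014, -0.0007, -0.0017, -0.0022, -0.0015] [0.01, 0.0603, 0.0621]
```

View pics/crop4.png

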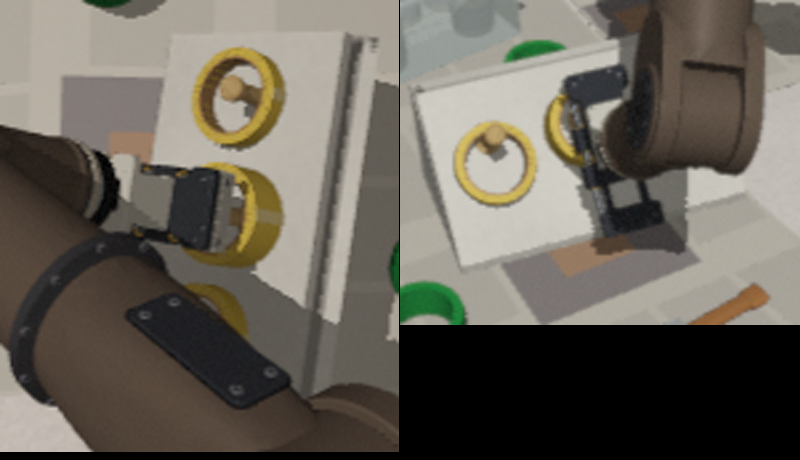

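The roll has moved up the slope with the gripper, and its right edge is now at top crop (280,215). Next I pull it out along the peg.

Call:
{"fn": "arm_command", "kwargs": {
  "deltas": [0,0,0,0.001,0.005,0.005,5,0,0,0,0.002,0.01,0.01,5,0,0,0,0.003,0.016,0.016,5,0,0,0,0.004,0.022,0.022,5,0,0,0,0.004,0.022,0.022,5]
}}

```text
clock: 8.4
position: [0.5406, -0.1411, 0.1196]
ee_rot: [-0.259, -2.832, 1.17]
force: [1.0, -0.3, -3.0]
width: 0.116
gripper_force: 35.0
```

```bash
python3 -c "
from go import *
o=sensors.observe();print(o['force'],o['ft_torque'],d(G+.016*e+.09*n,Rg))"
```

```text
[ 0.98859847 -0.25933862 -3.00896664] [ 1.37641685 -0.39817414  0.04642274] [-0.001, 0.0018, -0.0017, 0.0054, 0.0366, 0.04]
```

Call:
{"fn": "arm_command", "kwargs": {
  "deltas": [0,0,0,0.001,0.009,0.01,5,0,0,0,0.003,0.018,0.02,5,0,0,0,0.005,0.027,0.03,5,0,0,0,0.006,0.037,0.04,5,0,0,0,0.008,0.048,0.05,5,0,0,0,0.012,0.07,0.08,5,0,0,0,0.02,0.1,0.12,5,0,0,0,0.02,0.12,0.15,5,0,0,0,0.02,0.12,0.15,5]
}}

```text
clock: 9.3
position: [0.5608, -0.0172, 0.273]
ee_rot: [-0.257, -2.839, 1.166]
force: [-0.4, 0.3, -3.1]
width: 0.122
gripper_force: 35.0
```

```bash
cat >> go.py <<'E'
C=np.array([.518,.327]); D=np.r_[C+yh[:2]*.0425,.05]   # roll centre is at -yh from TCP
E
python3 -c "
from go import *
o=sensors.observe();print(o['force'],o['ft_torque'],o['joints'],D,yh,d(D+[0,0,.1],Rd))"
```

```text
[-0.39416331  0.34625613 -3.12026134] [ 1.41888674 -0.35127054 -0.02179831] [ 0.09924962  0.69498904 -0.8876361   1.55938129  0.92549138  1.86202958
  0.4620009 ] [0.52578793 0.36878036 0.05      ] [ 0.18324534  0.98306721 -0.        ] [0.4884, -0.0858, -0.0021, -0.035, 0.386, -0.123]
```

Call:
{"fn": "arm_command", "kwargs": {
  "deltas": [0.09,-0.015,0,-0.005,0.04,-0.01,5,0.18,-0.03,0,-0.01,0.08,-0.02,5,0.27,-0.045,0,-0.015,0.12,-0.03,5,0.34,-0.06,0,-0.02,0.16,-0.04,5,0.4,-0.07,-0.001,-0.02,0.2,-0.05,5,0.45,-0.08,-0.001,-0.03,0.24,-0.06,5,0.488,-0.086,-0.002,-0.03,0.28,-0.07,5,0.488,-0.086,-0.002,-0.035,0.32,-0.09,5,0.488,-0.086,-0.002,-0.035,0.36,-0.11,5,0.488,-0.086,-0.002,-0.035,0.386,-0.123,5,0.488,-0.086,-0.002,-0.035,0.386,-0.123,5,0.488,-0.086,-0.002,-0.035,0.386,-0.123,5]
}}

```text
clock: 10.5
position: [0.5243, 0.3631, 0.1448]
ee_rot: [-0.286, -3.12, 0.012]
force: [-1.0, 0.2, -2.3]
width: 0.117
gripper_force: 35.0
```

```bash
python3 - <<'E'
from go import *
o=sensors.observe();print(o['force'],o['ft_torque'],o['joints'],d(D+[0,0,.0],Rd))
b=optics.get_image("scene")[170:384,230:480]; a=optics.get_image("top")[120:310,40:230]
a=cv2.resize(a,None,fx=2.1,fy=2.1,interpolation=2); b=cv2.resize(b,None,fx=1.6,fy=1.6,interpolation=2)
m=np.zeros((460,800,3),np.uint8); m[:a.shape[0],:a.shape[1]]=a; m[:b.shape[0],400:400+b.shape[1]]=b
cv2.imwrite("pics/crop5.png",m)
E
```

```text
[-0.96604314  0.16220362 -2.2919226 ] [ 0.218631   -0.22854648  0.04236919] [-0.0643107   0.80471928 -1.07131195  1.58551591  0.73657902  1.2166034
  0.10605451] [0.0044, -0.0055, -0.0008, 0.0015, 0.0056, -0.0948]
```

View pics/crop5.png

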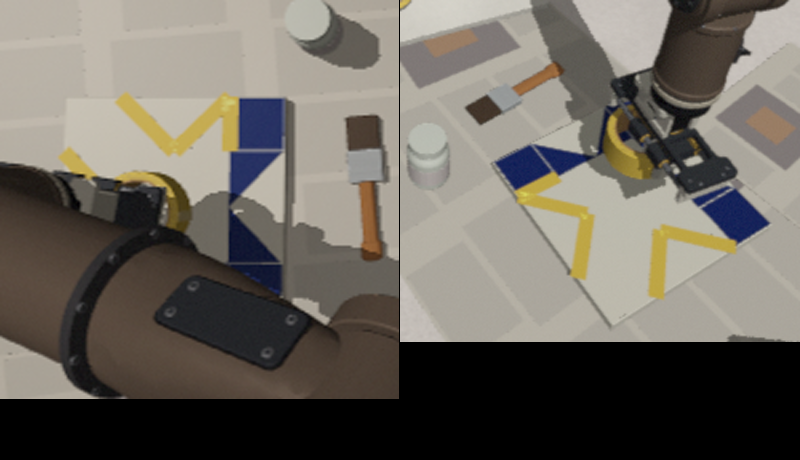

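The roll is held level over the panel, at scene crop (635,145). I lower it.

Call:
{"fn": "arm_command", "kwargs": {
  "deltas": [0.004,-0.005,0,0.001,0.006,-0.02,5,0.004,-0.005,0,0.001,0.006,-0.04,5,0.004,-0.005,0,0.001,0.006,-0.06,5,0.004,-0.005,0,0.001,0.006,-0.075,5,0.004,-0.005,0,0.001,0.006,-0.082,5,0.004,-0.005,0,0.001,0.006,-0.084,5,0.004,-0.005,0,0.001,0.006,-0.084,5,0.004,-0.005,0,0.001,0.006,-0.084,5]
}}

```text
clock: 11.4
position: [0.5261, 0.37, 0.0625]
ee_rot: [0.289, 3.127, 0.004]
force: [-0.5, -0.8, -2.4]
width: 0.118
gripper_force: 35.0
```

```bash
python3 - <<'E'
from go import *
o=sensors.observe();print(o['force'],o['ft_torque'],d(D,Rd))
b=optics.get_image("scene")[170:340,280:450]
cv2.imwrite("pics/crop6.png",cv2.resize(b,None,fx=3.5,fy=3.5,interpolation=2))
E
```

```text
[-0.49945222 -0.81229669 -2.39414581] [ 0.22203557 -0.13901839 -0.02637538] [-0.0014, 0.0008, -0.0001, -0.0003, -0.0012, -0.0125]
```

View pics/crop6.png

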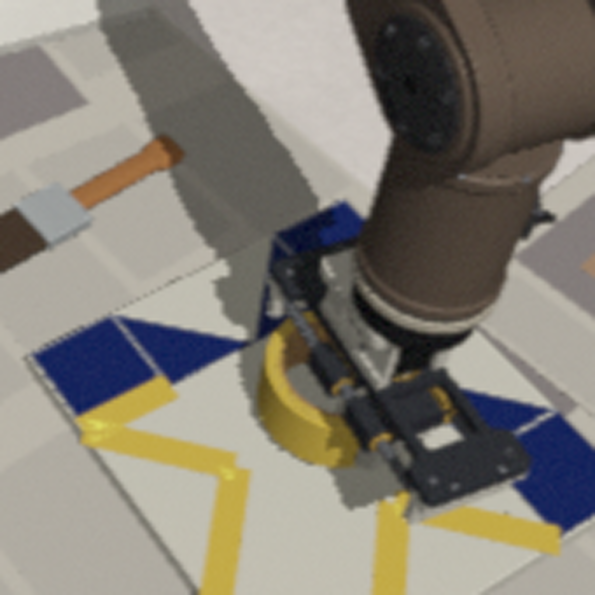

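The roll is level and just above the panel, with its lower edge at crop (310,460). I lower it slowly until it touches.

Call:
{"fn": "arm_command", "kwargs": {
  "deltas": [0,0,0,0,0,-0.002,5,0,0,0,0,0,-0.004,5,0,0,0,0,0,-0.006,5,0,0,0,0,0,-0.007,5,0,0,0,0,0,-0.008,5,0,0,0,0,0,-0.008,5]
}}

```text
clock: 12.05
position: [0.5258, 0.3694, 0.0536]
ee_rot: [0.289, 3.128, 0.002]
force: [-0.4, 0.2, -2.6]
width: 0.118
gripper_force: 35.0
```

Call:
{"fn": "arm_command", "kwargs": {
  "deltas": [0,0,0,0,0,-0.001,5,0,0,0,0,0,-0.0015,5,0,0,0,0,0,-0.002,5,0,0,0,0,0,-0.0025,5,0,0,0,0,0,-0.0025,5]
}}

```text
clock: 12.55
position: [0.5258, 0.3694, 0.0512]
ee_rot: [0.289, 3.128, 0.002]
force: [0.3, 0.9, -2.7]
width: 0.12
gripper_force: 35.0
```

Call:
{"fn": "arm_command", "kwargs": {
  "deltas": [0,0,0,0,0,-0.0005,5,0,0,0,0,0,-0.001,5,0,0,0,0,0,-0.0015,5,0,0,0,0,0,-0.0015,5]
}}

```text
clock: 12.95
position: [0.5259, 0.3694, 0.0497]
ee_rot: [0.289, 3.128, 0.002]
force: [0.3, 0.5, -2.7]
width: 0.12
gripper_force: 35.0
```

Call:
{"fn": "arm_command", "kwargs": {
  "deltas": [0,0,0,0,0,-0.0005,5,0,0,0,0,0,-0.001,5,0,0,0,0,0,-0.0015,5,0,0,0,0,0,-0.0015,5]
}}

```text
clock: 13.35
position: [0.5259, 0.3695, 0.0486]
ee_rot: [0.289, 3.128, 0.002]
force: [-0.9, 0.0, 1.8]
width: 0.121
gripper_force: 35.0
```

Call:
{"fn": "arm_command", "kwargs": {
  "deltas": [0,0,0,0,0,-0.0005,5,0,0,0,0,0,-0.0005,5]
}}

```text
clock: 13.55
position: [0.5259, 0.3696, 0.0484]
ee_rot: [0.289, 3.127, 0.002]
force: [-1.6, -2.4, 5.4]
width: 0.123
gripper_force: 35.0
```

Firm contact. Now I open gently: drop the grip force first, then widen.

Call:
{"fn": "arm_command", "kwargs": {
  "deltas": [0,0,0,0,0,0,11,0,0,0,0,0,0,11,0,0,0,0,0,0,13,0,0,0,0,0,0,15,0,0,0,0,0,0,18,0,0,0,0,0,0,22,0,0,0,0,0,0,28,0,0,0,0,0,0,36,0,0,0,0,0,0,36,0,0,0,0,0,0,36],
  "force": 5
}}

```text
clock: 14.55
position: [0.5259, 0.3695, 0.0477]
ee_rot: [0.289, 3.128, 0.002]
force: [0.1, -0.3, 0.3]
width: 0.39
gripper_force: 0.0
```

Released. I raise the tool straight up and swing it out of view.

Call:
{"fn": "arm_command", "kwargs": {
  "deltas": [0,0,0,0,0,0.01,36,0,0,0,0,0,0.025,36,0,0,0,0,0,0.05,36,0,0,0,0,0,0.08,36,0,0,0,0,0,0.12,36,0,0,0,0,0,0.16,36,0,0,0,0,0,0.2,36,0,0,0,0,-0.05,0.24,36,0,0,0,-0.03,-0.1,0.26,36,0,0,0,-0.06,-0.15,0.26,36,0,0,0,-0.08,-0.2,0.26,36,0,0,0,-0.1,-0.25,0.26,36,0,0,0,-0.1,-0.3,0.26,36,0,0,0,-0.1,-0.3,0.26,36,0,0,0,-0.1,-0.3,0.26,36]
}}

```text
clock: 16.05
position: [0.4253, 0.0642, 0.3082]
ee_rot: [0.301, 3.126, -0.005]
force: [0.8, 0.6, 0.0]
width: 0.393
gripper_force: 0.0
```

```bash
python3 - <<'E'
from go import *
a=optics.get_image("top"); b=optics.get_image("scene")
cv2.imwrite("pics/end.png",np.hstack([cv2.resize(a,(400,300)),cv2.resize(b,(400,300))]))
o=sensors.observe();print(o['clock'],o['force'],abs(o['dq']).max())
E
```

```text
16.15 [-0.26347839  0.18607989  0.97266753] 0.05450524842978106
```

View pics/end.png

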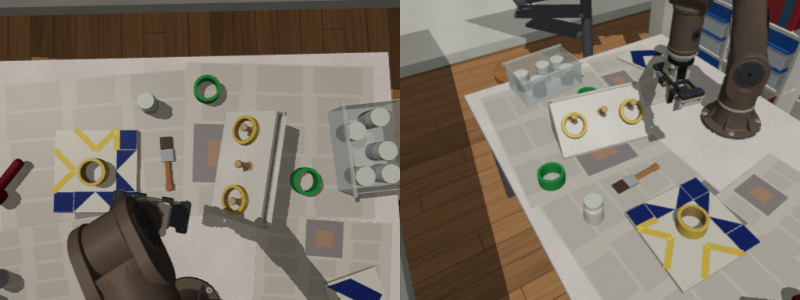

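The wide roll lies flat in the middle of the panel (top (93,171), scene (692,221)). The middle peg is empty, both narrow rolls still hang, and the jar and brush are where they were.

```bash
python3 -c "
from cell import arm
print(arm.sign_off())"
```

```text
the job is handed in; nothing more can be done
None
```

The wide roll is off its peg and lying flat in the middle of the panel, set down gently; the final pictures show the narrow rolls still hanging and the jar and brush in place, and I handed the job in at about 16 s.

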